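# Close the parts pot and lock its hold-down fork

## Task

Set the larger loose cover on the steel pot so that it sits seated and level, and let go of it. Then pull up the spring-loaded lock plunger on the sliding section, slide the section one hole along towards the pot so that its fork straddles the cover's knob, and let the pin drop fully home in that hole. Finish still gripping the plunger's knob with the pin home, and leave the other things on the bench where they are.

Things in the scene. Friction and masses are not known exactly. Their poses are not given: they have to be found in the camera images.
- station: Closing station, fixed to the bench. Origin: underside of its grey base plate (x -137 to +33, y -130 to +130 mm, 12 thick), below the middle of a 25 mm square steel bar that lies along y at x = 0, top 82.5 mm up, on a post at each end. The bar's top has four 11 mm square holes, at y = -70, -25, +20, +65 mm. The pot stands at x = -95, y = +46. z up.
- pot_rim (a point): Centre of the mouth of the open round steel pot, part of the station, at rim height: 54 mm above the bench. 64 mm across outside, 56 mm inside. With the cover seated, the cover's origin lies 7 mm below this point. Axes as the station's.
- cover: The larger loose cover, right way up on the bench at the start. Origin: centre of its underside. From the bottom: a spigot 52 mm across, 7 high, that enters the pot's mouth with 2 mm room all round; an aluminium disc 68 mm across, 5 thick, that rests on the rim; a black round knob 18 mm across, from 12 to 36 mm above the origin. About 0.12 kg.
- section (a joint): How far the sliding section has moved along the station's +y, in m: about 0 at the start (pin in the second hole, y = -25 mm), 0.045 with the pin in the next hole towards the pot (y = +20). With the pin lifted it slides with about 2 N of friction and stays where left. Range -0.05 to 0.095, but the seated cover's knob blocks the fork at about 0.07.
- section_top (a point): Point on the section's axis at its top face, 88.5 mm above the bench, under the plunger. The section is an aluminium sleeve, 37 mm square, 60 mm long along the bar, that moves along the bar.
- fork (a point): Midway between the tips of the fork's two prongs, which the section carries. Prongs 6 mm thick, underside 63 mm above the bench, pointing along the station's +y, 34 mm slot between them. At the start the tips stop 7 mm short of the seated cover; at the next hole they lie 4 mm above its disc on both sides of its knob.
- plunger (a joint): How far the lock plunger is pulled up, in m: 0 pin home, 0.015 upper stop. A spring pushes it down with 5.5 N (at 0) to 8.8 N. The 8 mm round-tipped pin frees the section at about 0.010; let down between holes it rests on the bar at about 0.0095 and drops in by itself when slid over a hole. It rides on the section: moving the lifted knob sideways slides the section.
- plunger_top (a point): Centre of the top face of the plunger's black round knob (moves with section and plunger). The knob is 22 mm across, 24 mm high (this point and 24 mm down), top 129.5 mm above the bench with the pin home. Below it is a steel bushing 22 mm across.
- small_cover: A smaller cover of the same kind, disc 44 mm across, knob 12 mm across, 26 mm high in all, too small for the pot; bystander, leave alone. Origin: centre of its underside.
- jar: Small jar with screw cap, 48 mm across, 50 mm high; bystander, leave alone. Origin: centre of its underside.
- bottle: Bottle 56 mm across, 140 mm high, left of the station; bystander, leave alone. Origin: centre of its underside.
- phone: Phone lying flat, 74 x 150 x 8 mm, beyond the station; bystander, leave alone. Origin: centre of its underside.
- screwdriver: Screwdriver 160 mm long, lying near the robot; bystander, leave alone. Its origin lies on its underside.
- brush: Brush 160 mm long, lying left of the station; bystander, leave alone. Its origin lies on its underside.
Not all that is in view belongs to the job. What is shaped like the cover but brown or turquoise is not meant.

How it is judged:
By the outcome, as a careful person would: the job done as asked, in the order asked, and still so for the second after the job is handed in, while the arm keeps its last pose, push and grip.
It also fails if it takes over 61 s, if anything falls off the work surface, if the arm or the gripper's body presses on something with over 40 N, if the wrist force passes 120 N, or if a joint passes its speed limit or range.

## Robot

A 7-joint arm with a two-finger parallel gripper is mounted at the origin on the work surface. World frame = base frame: x ahead of the robot, y to its left, z up, the work surface at z = 0. Lengths are in m, angles in degrees, forces in N, time in s.
With the tool pointing down it reaches from about 0.425 to 0.875 m from the base axis. Payload 4.7 kg.
Tool frame: the origin (TCP) lies on the centre line of the jaws, within the pads' length; the fingertips stand 19 mm ahead of it and the grasp point (between the pads) is the TCP; z points along the fingers, y is the line along which they close (so a half turn about z gives the same grasp; the last joint's range is limited). The gripper opens to 87 mm and grips with 3 to 60 N. Pads are 19 mm wide; open, the fingers measure 117 mm over their backs; the gripper's body (75 mm by 190 mm) begins 51 mm behind the grasp point.
Start: joints at [-72.817, 18.392, -4.016, 83.108, 1.295, 78.541, -3.26], TCP at [0.183, 0.624, 0.242] pointing down, gripper open.
Joint ranges: [-163.93, 163.93], [-17.29, 119.83], [-79.2, 71.16], [3.27, 140.29], [-89.18, 269.18], [5.43, 117.66], [-154.24, 154.24]. Speed limits (degrees/s): [147.25, 147.25, 180, 180, 180, 180, 180].

## Interface

Orientations are given as [roll, pitch, yaw] about the fixed x, y, z axes, in that order (R = Rz(yaw) Ry(pitch) Rx(roll)).
In Python, from cell import env, imaging gives the robot as it stands.
- The arm moves only by the shell command python3 -m crank 'ROWS' [OPENING] [FORCE]. ROWS is JSON, a list of rows, each an object of numbers: "x", "y", "z": the shift along the tool's x, y, z in m; "turn": the turn about the tool's z in rad. In form: [{"x": .., "y": .., "z": .., "turn": ..}, ...]. A call has 1 to 12 rows; each row is the pose to reach, as a shift and turn from the pose commanded when the call began, along the tool's axes at that moment; what a row does not reach only later rows make up. A row lasts 1/8 s, in which the tool goes at most 62.5 mm and 10.7 degrees, less where a joint would pass 70% of its speed; a pose out of reach is approached as far as the arm can. A call with a gripper value outside its range is refused whole. OPENING is the finger opening in m, from 0 to 0.087, set as the call begins (- or left out, the last holds). The fingers move at their own pace and stop on an object; FORCE is the grip in N (left out, the last holds). Time passes only in rows, so rows that repeat a pose let the fingers close. It gives the time, the measured TCP pose, the force, the opening and the grip force at its end, in the units of the state.
- env.get_obs(): the state, without advancing time (a new reading comes with each control period).
- imaging.read_camera(name): name is "side" or "top" or "wrist"; returns the picture (420x560x3 uint8, red, green, blue); there is no depth.
- imaging.get_calibration(name): a dict with "camera_matrix" (3x3 intrinsics, pixels), "position" and "attitude" of the camera in the world. Camera axes: x right, y up, looking along -z (the intrinsics and any distortion apply to the point x, -y, -z); pixel columns grow to the right and rows downward; lengths in m; the calibration is good to about 2 mm. A picture is of the moment at which its call begins: read the wrist's pose just before it. get_calibration takes no time and is no camera call; for the wrist camera it gives the pose at the moment of the call.
- env.sign_off(): hands the job in; it is judged then, once.
The state is a dict: "time_s": time; "qpos": joint angles; "joint_velocities": joint speeds; "effort": joint torques, N m; "tool_pos": TCP position; "tool_rot": TCP orientation; "force": force on the tool from outside, world axes, zero at the start; "wrist_torque": the same for the moment, N m; "grip_width": finger opening in m; "grasp_force": force on a finger pad.
Only numpy, scipy, OpenCV 4.12 (cv2) and the standard library are available. Lean on these libraries where they do the work, as an engineer would, in place of code of your own. Each camera call takes 0.05 s, during which the arm holds its last target. There are 200 camera calls.

## Working session

There is one attempt and no reset: what is moved stays moved. The work goes in short steps, Python scripts to look and compute and a shell command to move; the robot and the scene stay as the last step left them, time stands still between calls to the robot, and variables do not carry over. Pictures are saved under pics/ and viewed, at most 11 in all, crops included, and the job is handed in when it is done.

```bash
ls; mkdir -p pics; python3 - <<'E'
from cell import env, imaging
import cv2,numpy as np
o=env.get_obs();print(o)
for n in("top","side"):
    c=imaging.get_calibration(n);print(n,c)
    cv2.imwrite(f"pics/{n}0.png",imaging.read_camera(n)[:,:,::-1])
print(imaging.get_calibration("wrist"))
E
```

```text
pics
{'time_s': 0.0, 'qpos': array([-72.81821492,  18.43855626,  -4.01507018,  83.17491117,
         1.29702918,  78.54118764,  -3.26128411]), 'joint_velocities': array([-0.01746824,  0.04829931,  0.09125265, -0.02952721,  0.10222102,
       -0.02782312,  0.016937  ]), 'effort': array([-4.86637146e-05, -4.91283703e+01, -4.03833389e-01, -3.12528992e+01,
       -6.38776808e-02,  4.36285778e-02,  1.72926207e-04]), 'tool_pos': array([0.18315527, 0.62312001, 0.24046706]), 'tool_rot': array([-1.79890700e+02,  7.92674151e-03,  1.63626655e+02]), 'force': array([ 0.70191619, -0.75681921,  0.25154677]), 'wrist_torque': array([-0.00541506, -0.05198529,  0.00191382]), 'grasp_force': 0.0, 'grip_width': 0.08707607734317117}
top {'camera_matrix': array([[529.59408713,   0.        , 276.65806492],
       [  0.        , 529.59408713, 206.02864841],
       [  0.        ,   0.        ,   1.        ]]), 'position': array([0.46966258, 0.01978034, 1.45990487]), 'attitude': array([  3.10039439,   1.32012191, -90.64488599])}
side {'camera_matrix': array([[472.02841453,   0.        , 271.55984801],
       [  0.        , 472.02841453, 206.36278301],
       [  0.        ,   0.        ,   1.        ]]), 'position': array([ 0.04453401, -0.76824069,  1.06859842]), 'attitude': array([ 45.49995381,   0.0601442 , -32.29414573])}
{'camera_matrix': array([[302.88407022,   0.        , 279.06582001],
       [  0.        , 302.88407022, 210.2832287 ],
       [  0.        ,   0.        ,   1.        ]]), 'position': array([0.1142909 , 0.64363356, 0.38406919]), 'attitude': array([-15.1964593 ,   0.11277391,  73.67082039])}
```

View pics/top0.png

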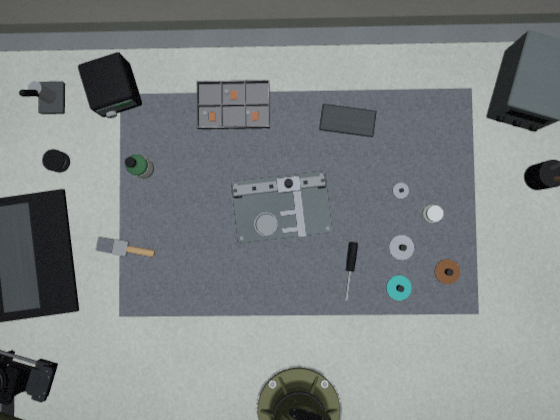

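View pics/side0.png

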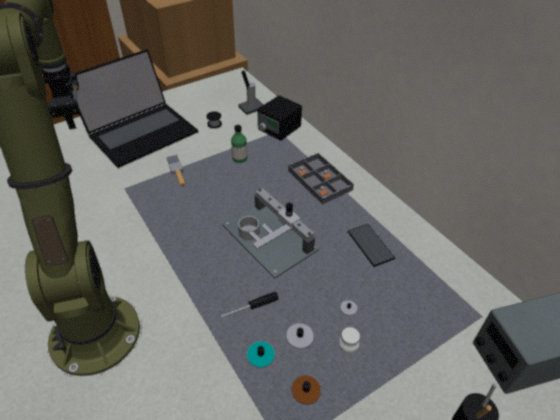

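```bash
cat > h.py <<'E'
from cell import env, imaging
import cv2,numpy as np
from scipy.spatial.transform import Rotation as R
def ray(c,px):
    K=c["camera_matrix"];d=np.linalg.solve(K,[px[0],px[1],1.]);d=d*[1,-1,-1]
    return R.from_euler('xyz',c["attitude"],degrees=True).apply(d)
def w(c,px,z):
    d=ray(c,px);p=c["position"];return p+d*(z-p[2])/d[2]
def pix(c,P):
    q=R.from_euler('xyz',c["attitude"],degrees=True).inv().apply(np.asarray(P)-c["position"])*[1,-1,-1]
    q=c["camera_matrix"]@q;return q[:2]/q[2]
def totool(v,yaw):  # world dx,dy -> tool x,y
    a=np.radians(yaw);return np.array([np.cos(a)*v[0]+np.sin(a)*v[1],np.sin(a)*v[0]-np.cos(a)*v[1]])
E
python3 - <<'E'
from h import *
c=imaging.get_calibration("top")
im=cv2.imread("pics/top0.png")
for n,px,z in[("cover",(402,248),.012),("coverknob",(402,247),.036),("pot",(265,224),.054),("plunger",(289,183),.1295),("barL",(233.5,189),.0825),("barR",(326.5,180),.0825),("small",(401,190),.01),("jar",(434,213),.05),("base",(299,403),0.0),("turq",(399,288),.01),("sd",(351,255),.02)]:
    print(n,w(c,px,z).round(4))
cv2.imwrite("pics/crop.png",cv2.resize(im[160:300,215:455],None,fx=3.3,fy=3.3,interpolation=cv2.INTER_CUBIC))
E
```

```text
cover [ 0.4302 -0.2865  0.012 ]
coverknob [ 0.4335 -0.2815  0.036 ]
pot [0.4988 0.0828 0.054 ]
plunger [0.5998 0.0179 0.1295]
barL [0.5906 0.1631 0.0825]
barR [ 0.611  -0.08    0.0825]
small [ 0.5882 -0.288   0.01  ]
jar [ 0.5227 -0.3649  0.05  ]
base [ 0.015  -0.0019  0.    ]
turq [ 0.3224 -0.2762  0.01  ]
sd [ 0.4131 -0.1473  0.02  ]
```

View pics/crop.png

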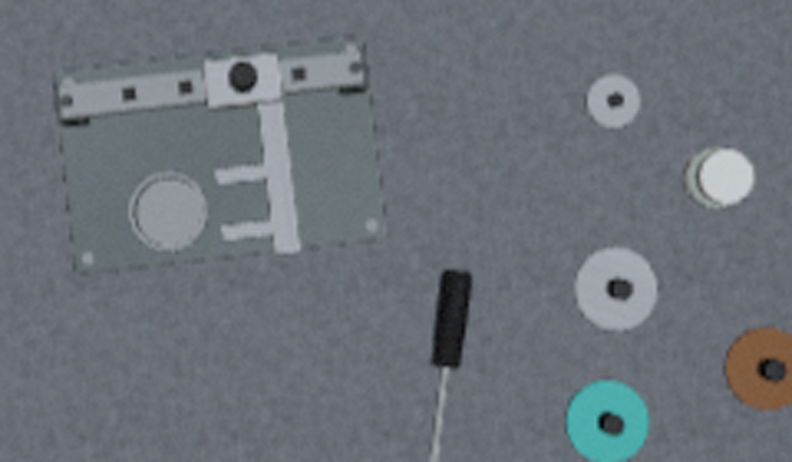

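```bash
python3 -m crank '[{"x":-0.343,"y":-0.184,"turn":-0.365},{"x":-0.343,"y":-0.184,"turn":-0.365},{"x":-0.343,"y":-0.184,"turn":-0.365},{"x":-0.343,"y":-0.184,"turn":-0.365},{"x":-0.343,"y":-0.184,"turn":-0.365},{"x":-0.343,"y":-0.184,"turn":-0.365},{"x":-0.48,"y":-0.508,"turn":-0.365},{"x":-0.48,"y":-0.508,"turn":-0.365},{"x":-0.48,"y":-0.508,"turn":-0.365},{"x":-0.48,"y":-0.508,"turn":-0.365},{"x":-0.48,"y":-0.508,"turn":-0.365},{"x":-0.48,"y":-0.508,"turn":-0.365}]' 0.045 20
python3 - <<'E'
from h import *
o=env.get_obs();print(o["time_s"],o["tool_pos"],o["tool_rot"])
cv2.imwrite("pics/w1.png",imaging.read_camera("wrist")[:,:,::-1])
print(totool(np.array([.433,-.284])-o["tool_pos"][:2],o["tool_rot"][2]))
E
```

```text
0.1 [0.18315004 0.62318308 0.24057539] [-1.79902867e+02  6.35595749e-03  1.63628144e+02]
[-0.49542706 -0.79997385]invalid input
```

View pics/w1.png

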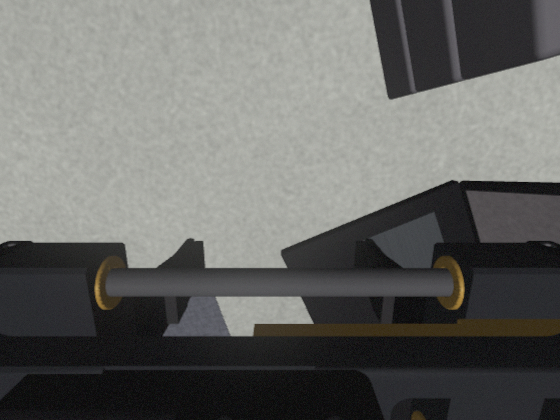

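The wrist picture shows the fingers in the lower half (about row 280) and the laptop edge on the right; the arm has not moved. I'll retry with all keys given.

```bash
python3 -m crank '[{"x":-0.343,"y":-0.184,"z":0,"turn":-0.365},{"x":-0.343,"y":-0.184,"z":0,"turn":-0.365},{"x":-0.343,"y":-0.184,"z":0,"turn":-0.365},{"x":-0.343,"y":-0.184,"z":0,"turn":-0.365},{"x":-0.343,"y":-0.184,"z":0,"turn":-0.365},{"x":-0.343,"y":-0.184,"z":0,"turn":-0.365},{"x":-0.48,"y":-0.508,"z":0,"turn":-0.365},{"x":-0.48,"y":-0.508,"z":0,"turn":-0.365},{"x":-0.48,"y":-0.508,"z":0,"turn":-0.365},{"x":-0.48,"y":-0.508,"z":0,"turn":-0.365},{"x":-0.48,"y":-0.508,"z":0,"turn":-0.365},{"x":-0.48,"y":-0.508,"z":0,"turn":-0.365}]' 0.045 20
python3 - <<'E'
from h import *
o=env.get_obs();print(o["time_s"],o["tool_pos"],o["tool_rot"],o["qpos"])
print(totool(np.array([.433,-.284])-o["tool_pos"][:2],o["tool_rot"][2]))
E
```

```text
time_s: 1.65
tool_pos: [0.5004, -0.0019, 0.2416]
tool_rot: [180.0, 0.0, -175.6]
force: [0.0, 0.2, -0.2]
grip_width: 0.045
grasp_force: 0.0
1.65 [ 0.50043056 -0.00188765  0.24161028] [ 1.79996034e+02  2.48380165e-02 -1.75559504e+02] [-26.71653893  -0.55476634  23.89531541 104.71531955   0.2270167
  75.76728965  91.56256005]
[ 0.08907034 -0.27604481]
```

```bash
python3 -m crank '[{"x":0.089,"y":-0.276,"z":0.0,"turn":0},{"x":0.089,"y":-0.276,"z":0.05,"turn":0},{"x":0.089,"y":-0.276,"z":0.10,"turn":0},{"x":0.089,"y":-0.276,"z":0.1,"turn":0},{"x":0.089,"y":-0.276,"z":0.1,"turn":0},{"x":0.089,"y":-0.276,"z":0.1,"turn":0},{"x":0.089,"y":-0.276,"z":0.1,"turn":0},{"x":0.089,"y":-0.276,"z":0.1,"turn":0}]' 
python3 - <<'E'
from h import *
o=env.get_obs();c=imaging.get_calibration("wrist");im=imaging.read_camera("wrist")[:,:,::-1]
print(o["tool_pos"],o["tool_rot"])
cv2.imwrite("pics/w2.png",im);np.save("c2.npy",c,allow_pickle=True)
print(pix(c,[.433,-.284,.036]),pix(c,[.433,-.284,.012]))
E
```

```text
time_s: 2.65
tool_pos: [0.4349, -0.2798, 0.1421]
tool_rot: [180.0, 0.1, -175.3]
force: [0.4, 0.5, 0.4]
grip_width: 0.0449
grasp_force: 0.0
[ 0.43492637 -0.27976178  0.14209223] [ 1.79977859e+02  7.57756921e-02 -1.75297454e+02]
[274.18637679 212.13321902] [274.58323571 205.20018492]
```

View pics/w2.png

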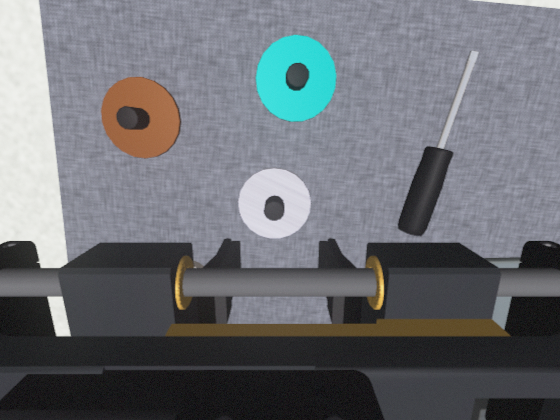

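The picture shows the larger cover below the tool: disc centre at about (274,203), knob top at (274,209), within 1–2 px of the prediction. Moving down.

```bash
python3 -m crank '[{"x":0.001,"y":0,"z":0.05,"turn":0},{"x":0.001,"y":0,"z":0.08,"turn":0},{"x":0.001,"y":0,"z":0.08,"turn":0},{"x":0.001,"y":0,"z":0.08,"turn":0}]' 
python3 - <<'E'
from h import *
o=env.get_obs();c=imaging.get_calibration("wrist");im=imaging.read_camera("wrist")[:,:,::-1]
cv2.imwrite("pics/w3.png",im[150:420])
print(o["tool_pos"],pix(c,[.432,-.284,.036]),pix(c,[.432,-.284,.012]))
E
```

```text
time_s: 3.2
tool_pos: [0.434, -0.2813, 0.063]
tool_rot: [-180.0, 0.1, -175.4]
force: [0.7, -0.1, 0.5]
grip_width: 0.0448
grasp_force: 0.0
[ 0.43399254 -0.28133426  0.06295249] [274.83537909 247.53718759] [275.34845973 234.02948801]
```

View pics/w3.png

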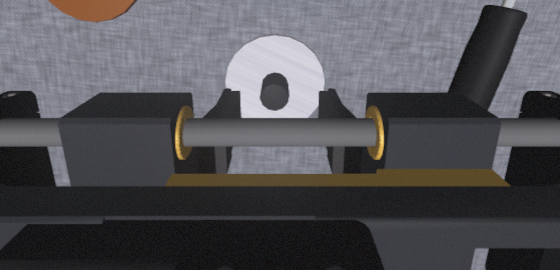

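Knob top at about (274,246), disc centre (275,232) — as predicted. Descend and grip.

```bash
python3 -m crank '[{"x":0.0025,"y":-0.0025,"z":0.02,"turn":0},{"x":0.0025,"y":-0.0025,"z":0.028,"turn":0},{"x":0.0025,"y":-0.0025,"z":0.028,"turn":0},{"x":0.0025,"y":-0.0025,"z":0.028,"turn":0}]' 
python3 -m crank '[{"x":0,"y":0,"z":0,"turn":0},{"x":0,"y":0,"z":0,"turn":0},{"x":0,"y":0,"z":0,"turn":0},{"x":0,"y":0,"z":0,"turn":0}]' 0 25
```

```text
time_s: 3.75
tool_pos: [0.4311, -0.2843, 0.0343]
tool_rot: [-180.0, 0.1, -175.5]
force: [0.6, 0.6, -0.1]
grip_width: 0.0453
grasp_force: 0.0
time_s: 4.25
tool_pos: [0.4305, -0.2841, 0.0336]
tool_rot: [-180.0, 0.0, -175.5]
force: [-0.8, -0.3, -0.6]
grip_width: 0.0173
grasp_force: 25.0
```

```bash
python3 -m crank '[{"x":0,"y":0,"z":-0.05,"turn":0},{"x":0,"y":0,"z":-0.11,"turn":0},{"x":-0.158,"y":0.356,"z":-0.2,"turn":0},{"x":-0.158,"y":0.356,"z":-0.2,"turn":0},{"x":-0.158,"y":0.356,"z":-0.2,"turn":0},{"x":-0.158,"y":0.356,"z":-0.2,"turn":0},{"x":-0.158,"y":0.356,"z":-0.2,"turn":0},{"x":-0.158,"y":0.356,"z":-0.2,"turn":0},{"x":-0.158,"y":0.356,"z":-0.2,"turn":0},{"x":-0.158,"y":0.356,"z":-0.2,"turn":0},{"x":-0.158,"y":0.356,"z":-0.2,"turn":0},{"x":-0.158,"y":0.356,"z":-0.2,"turn":0}]' 
python3 - <<'E'
from h import *
o=env.get_obs();c=imaging.get_calibration("wrist");im=imaging.read_camera("wrist")[:,:,::-1]
cv2.imwrite("pics/w4.png",im);np.save("c4.npy",c,allow_pickle=True)
print(o["tool_pos"],o["tool_rot"],o["grip_width"],pix(c,[.4985,.081,.054]))
E
```

```text
time_s: 5.75
tool_pos: [0.5593, 0.0809, 0.2333]
tool_rot: [-180.0, -0.0, -175.7]
force: [-0.4, 0.7, -1.3]
grip_width: 0.0173
grasp_force: 25.0
[0.55933034 0.08091934 0.23325023] [-1.79973225e+02 -4.39468330e-02 -1.75660360e+02] 0.01731770667776575 [283.630811   139.35656107]
```

View pics/w4.png

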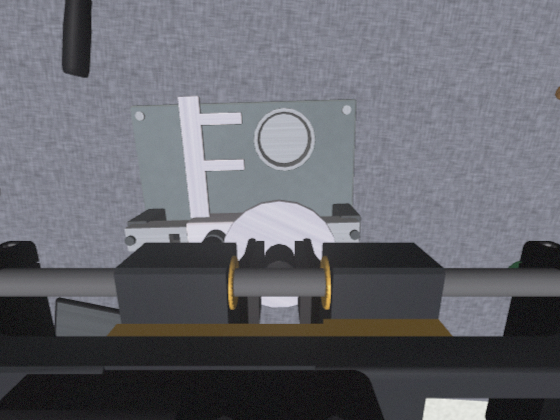

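The pot's mouth is visible at about (284.5,139), ring 254–315; fork at left (200–243, 118/165), base's near edge runs (135,108)–(355,99).

```bash
python3 - <<'E'
from h import *
c=np.load("c4.npy",allow_pickle=True).item();im=cv2.imread("pics/w4.png")
g=cv2.GaussianBlur(cv2.cvtColor(im[90:190,235:335],6),(5,5),0).astype(float)
# radial edges: strongest gradients from centre
def fit(cx,cy,r0,r1,sg):
    pts=[]
    for a in np.arange(0,2*np.pi,.05):
        r=np.arange(r0,r1,.25);x=(cx+r*np.cos(a)).astype(np.float32);y=(cy+r*np.sin(a)).astype(np.float32)
        v=cv2.remap(g.astype(np.float32),x[None],y[None],1)[0];d=sg*np.gradient(v);i=d.argmax();pts.append((x[i],y[i]))
    return cv2.fitEllipse(np.array(pts,np.float32))
for r0,r1,sg in((26,36,-1),(21,29,1)):
    e=fit(49.5,49,r0,r1,sg);px=(e[0][0]+235,e[0][1]+90);print(px,e[1],w(c,px,.054))
p=[w(c,q,.012)[:2] for q in((140,107.5),(345,100))];d=p[1]-p[0];print(np.degrees(np.arctan2(-d[0],d[1])))
p=[w(c,q,.0119)[:2] for q in((139.5,116.5),(347,110))];d=p[1]-p[0];print("screws",p,np.degrees(np.arctan2(-d[0],d[1])))
E
```

```text
(284.2069969177246, 139.4096450805664) (59.91722869873047, 61.91116714477539) [0.49850778 0.08160084 0.054     ]
(283.7951774597168, 138.7831687927246) (53.88928985595703, 55.498199462890625) [0.49790909 0.08112349 0.054     ]
6.360673911638787
screws [array([ 0.48702005, -0.08591115]), array([0.46169394, 0.15142922])] 6.090867347556955
```

```bash
python3 - <<'E'
from h import *
c=np.load("c4.npy",allow_pickle=True).item();im=cv2.imread("pics/w4.png")
t=np.array([.55933,.08092,.23325]);Rt=R.from_euler('xyz',[-179.97,-.044,-175.66],degrees=True)
for off in(-.002,0,.002):
    print(off,pix(c,t+Rt.apply([off+.034,0,.0216])))
col=cv2.cvtColor(im,6)[192:210,276:284].mean(1);print(col.round())
o=env.get_obs();print(o["tool_pos"],totool(np.array([.4985,.0816])-o["tool_pos"][:2],o["tool_rot"][2]))
E
```

```text
-0.002 [278.91179258 201.68097842]
0 [278.91405532 198.20011036]
0.002 [278.9163321  194.69762431]
[136. 135. 136. 135. 135. 136. 135. 126. 106. 144. 200. 204. 205. 204.
 205. 206. 208. 208.]
[0.55942721 0.0813018  0.23335324] [0.06072811 0.00493056]
```

```bash
python3 -m crank '[{"x":0.062,"y":0.004,"z":0,"turn":0},{"x":0.062,"y":0.004,"z":0.06,"turn":0},{"x":0.062,"y":0.004,"z":0.11,"turn":0},{"x":0.062,"y":0.004,"z":0.11,"turn":0},{"x":0.062,"y":0.004,"z":0.11,"turn":0},{"x":0.062,"y":0.004,"z":0.11,"turn":0}]' 
python3 - <<'E'
from h import *
o=env.get_obs();print(totool(np.array([.497,.0816])-o["tool_pos"][:2],o["tool_rot"][2]),o["tool_pos"][2])
E
```

```text
time_s: 6.55
tool_pos: [0.4995, 0.0826, 0.1259]
tool_rot: [179.9, 0.2, -175.5]
force: [-0.4, -0.2, -0.4]
grip_width: 0.0177
grasp_force: 25.1
[ 0.00259717 -0.00082776] 0.12590722552885864
```

```bash
python3 -m crank '[{"x":0.001,"y":-0.001,"z":0.015,"turn":0},{"x":0.001,"y":-0.001,"z":0.03,"turn":0},{"x":0.001,"y":-0.001,"z":0.03,"turn":0},{"x":0.001,"y":-0.001,"z":0.03,"turn":0}]' 
python3 - <<'E'
from h import *
o=env.get_obs();print(totool(np.array([.497,.0816])-o["tool_pos"][:2],o["tool_rot"][2]),o["tool_pos"][2])
c=imaging.get_calibration("wrist");im=imaging.read_camera("wrist")[:,:,::-1]
cv2.imwrite("pics/w5.png",cv2.resize(im[150:350,180:380],None,fx=2.8,fy=2.8))
E
```

```text
time_s: 7.05
tool_pos: [0.4967, 0.0814, 0.0934]
tool_rot: [-180.0, -0.0, -175.5]
force: [0.1, 0.1, -1.9]
grip_width: 0.0171
grasp_force: 25.1
[-0.00031789  0.00022053] 0.09336669279416696
```

View pics/w5.png

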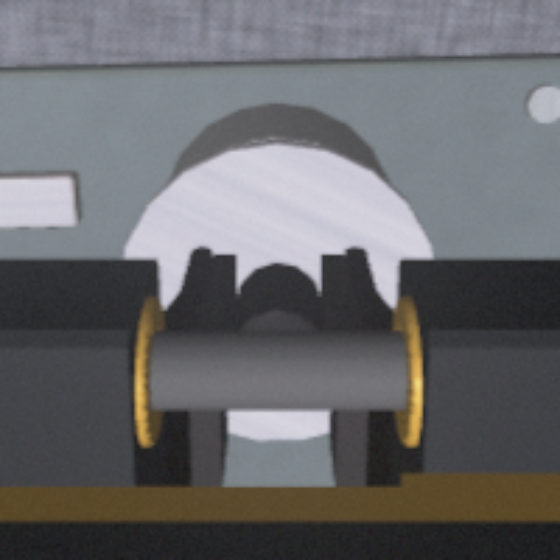

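The cover (disc about x 125–435 in the crop) hovers centred over the pot, whose side shows behind it (x 175–385). Lowering.

```bash
python3 -m crank '[{"x":0,"y":0,"z":0.004,"turn":0},{"x":0,"y":0,"z":0.007,"turn":0},{"x":0,"y":0,"z":0.01,"turn":0},{"x":0,"y":0,"z":0.012,"turn":0},{"x":0,"y":0,"z":0.0125,"turn":0},{"x":0,"y":0,"z":0.0125,"turn":0}]'
```

```text
time_s: 7.85
tool_pos: [0.4967, 0.0814, 0.0811]
tool_rot: [180.0, 0.0, -175.5]
force: [0.4, -0.1, -0.9]
grip_width: 0.0169
grasp_force: 25.1
```

```bash
python3 -m crank '[{"x":0,"y":0,"z":0.001,"turn":0},{"x":0,"y":0,"z":0.001,"turn":0},{"x":0,"y":0,"z":0.001,"turn":0}]'
```

```text
time_s: 8.22
tool_pos: [0.497, 0.0814, 0.0806]
tool_rot: [180.0, 0.0, -175.5]
force: [-1.8, 1.1, 5.1]
grip_width: 0.0174
grasp_force: 25.1
```

```bash
python3 -m crank '[{"x":0,"y":0,"z":0,"turn":0},{"x":0,"y":0,"z":0,"turn":0},{"x":0,"y":0,"z":-0.01,"turn":0},{"x":0,"y":0,"z":-0.03,"turn":0},{"x":0,"y":0,"z":-0.08,"turn":0},{"x":0,"y":0,"z":-0.125,"turn":0},{"x":-0.05,"y":-0.035,"z":-0.125,"turn":0},{"x":-0.098,"y":-0.069,"z":-0.125,"turn":0},{"x":-0.098,"y":-0.069,"z":-0.125,"turn":0},{"x":-0.098,"y":-0.069,"z":-0.125,"turn":0},{"x":-0.098,"y":-0.069,"z":-0.125,"turn":0}]' 0.032
python3 - <<'E'
from h import *
o=env.get_obs();c=imaging.get_calibration("wrist");im=imaging.read_camera("wrist")[:,:,::-1]
cv2.imwrite("pics/w6.png",im)
print(o["tool_pos"],o["tool_rot"],pix(c,[.600,.019,.1295]),pix(c,[.4985,.0816,.083]),pix(c,[.4985,.0816,.059]))
np.save("c6.npy",c,allow_pickle=True)
E
```

```text
time_s: 9.6
tool_pos: [0.5992, 0.0216, 0.2055]
tool_rot: [179.9, 0.0, -175.4]
force: [-0.8, 0.2, -0.6]
grip_width: 0.0321
grasp_force: 0.0
[0.59915109 0.02161196 0.20545941] [ 1.79926883e+02  1.34728050e-02 -1.75369235e+02] [275.33384605 226.65508007] [361.00643232  98.5369586 ] [354.04572675 101.03288765]
```

View pics/w6.png

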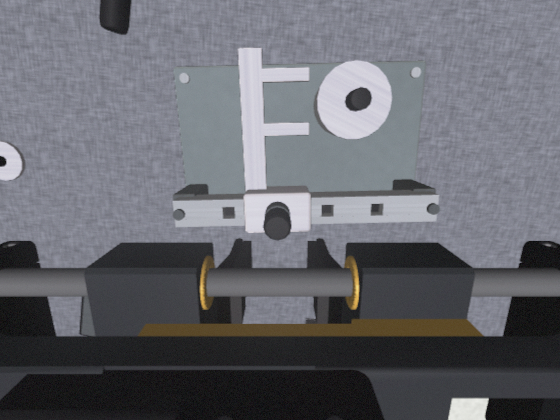

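The seated cover sits at (354,100) with its knob at (360,98), matching the seated prediction; plunger knob top at about (277,225), so plunger ≈ (0.5995, 0.0205). Descending onto it.

```bash
python3 -m crank '[{"x":0,"y":-0.001,"z":0.03,"turn":-0.02},{"x":0,"y":-0.001,"z":0.06,"turn":-0.02},{"x":0,"y":-0.001,"z":0.077,"turn":-0.02},{"x":0,"y":-0.001,"z":0.077,"turn":-0.02},{"x":0,"y":-0.001,"z":0.077,"turn":-0.02}]'
python3 -m crank '[{"x":0,"y":0,"z":0,"turn":0},{"x":0,"y":0,"z":0,"turn":0},{"x":0,"y":0,"z":0,"turn":0},{"x":0,"y":0,"z":0,"turn":0}]' 0 45
```

```text
time_s: 10.28
tool_pos: [0.6007, 0.0196, 0.1294]
tool_rot: [180.0, 0.1, -174.3]
force: [0.1, -0.1, -0.3]
grip_width: 0.0319
grasp_force: 0.0
time_s: 10.78
tool_pos: [0.6006, 0.0196, 0.129]
tool_rot: [180.0, 0.1, -174.3]
force: [-0.8, 0.0, 5.7]
grip_width: 0.0207
grasp_force: 45.0
```

```bash
python3 -m crank '[{"x":0,"y":0,"z":-0.004,"turn":0},{"x":0,"y":0,"z":-0.008,"turn":0},{"x":0,"y":0,"z":-0.012,"turn":0},{"x":0,"y":0,"z":-0.013,"turn":0},{"x":0,"y":0,"z":-0.013,"turn":0}]'
```

```text
time_s: 11.4
tool_pos: [0.6005, 0.0196, 0.1399]
tool_rot: [-180.0, 0.1, -174.3]
force: [5.8, 0.8, -8.4]
grip_width: 0.0208
grasp_force: 45.0
```

```bash
python3 -m crank '[{"x":0,"y":0,"z":-0.0015,"turn":0},{"x":0,"y":0,"z":-0.0015,"turn":0},{"x":0,"y":0.005,"z":-0.0015,"turn":0},{"x":0,"y":0.01,"z":-0.0015,"turn":0},{"x":0,"y":0.01,"z":-0.0015,"turn":0}]'
```

```text
time_s: 12.02
tool_pos: [0.5995, 0.0291, 0.1412]
tool_rot: [-179.9, 0.1, -174.3]
force: [6.7, 0.6, -9.1]
grip_width: 0.0208
grasp_force: 45.0
```

```bash
python3 -m crank '[{"x":-0.001,"y":0.006,"z":0,"turn":0},{"x":-0.001,"y":0.012,"z":0,"turn":0},{"x":-0.001,"y":0.018,"z":0,"turn":0},{"x":-0.001,"y":0.024,"z":0,"turn":0},{"x":-0.001,"y":0.03,"z":0,"turn":0},{"x":-0.001,"y":0.035,"z":0,"turn":0},{"x":-0.001,"y":0.035,"z":0,"turn":0},{"x":-0.001,"y":0.035,"z":0,"turn":0}]'
python3 - <<'E'
from h import *
o=env.get_obs();c=imaging.get_calibration("wrist");im=imaging.read_camera("wrist")[:,:,::-1]
cv2.imwrite("pics/w7.png",im);print(o["tool_pos"])
E
```

```text
time_s: 13.02
tool_pos: [0.5958, 0.0656, 0.1424]
tool_rot: [179.9, -0.1, -174.3]
force: [0.9, 1.8, -9.6]
grip_width: 0.0208
grasp_force: 45.0
[0.59584714 0.06555305 0.14237789]
```

View pics/w7.png

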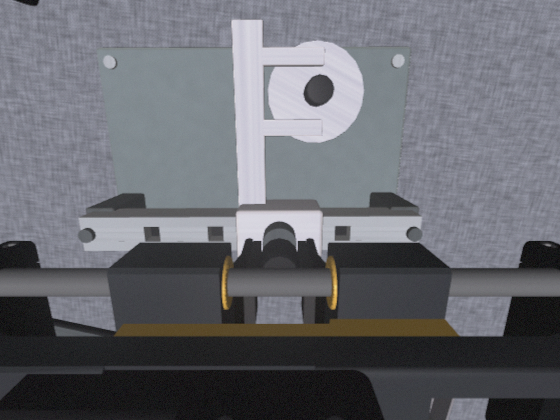

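The section has slid: the fork prongs (rows 57 and 128) lie either side of the cover's knob (319,90). TCP moved about 1 mm too far, so back off slightly and lower.

```bash
python3 -m crank '[{"x":0,"y":-0.001,"z":0,"turn":0},{"x":0,"y":-0.001,"z":0.003,"turn":0},{"x":0,"y":-0.001,"z":0.006,"turn":0},{"x":0,"y":-0.001,"z":0.009,"turn":0},{"x":0,"y":-0.001,"z":0.011,"turn":0},{"x":0,"y":-0.001,"z":0.011,"turn":0}]'
```

```text
time_s: 13.82
tool_pos: [0.5961, 0.0635, 0.1314]
tool_rot: [180.0, -0.1, -174.3]
force: [-3.2, 2.8, -5.7]
grip_width: 0.0205
grasp_force: 45.0
```

```bash
python3 -m crank '[{"x":0,"y":0.0005,"z":0.0015,"turn":0},{"x":0,"y":0.0005,"z":0.003,"turn":0},{"x":0,"y":0.0005,"z":0.004,"turn":0},{"x":0,"y":0.0005,"z":0.004,"turn":0},{"x":0,"y":0.0005,"z":0.004,"turn":0}]'
```

```text
time_s: 14.45
tool_pos: [0.5962, 0.0636, 0.1291]
tool_rot: [180.0, -0.0, -174.3]
force: [-7.9, 0.9, 3.6]
grip_width: 0.021
grasp_force: 45.0
```

```bash
python3 -m crank '[{"x":0.001,"y":0,"z":0.0005,"turn":0},{"x":0.001,"y":0,"z":0.0005,"turn":0},{"x":0.001,"y":0,"z":0.0005,"turn":0},{"x":0.001,"y":0,"z":0.0005,"turn":0}]'
python3 - <<'E'
from h import *
c=imaging.get_calibration("side");im=imaging.read_camera("side")[:,:,::-1]
cv2.imwrite("pics/s8.png",cv2.resize(im[160:290,200:340],None,fx=4.3,fy=4.3,interpolation=cv2.INTER_CUBIC))
E
```

```text
time_s: 14.95
tool_pos: [0.5962, 0.0636, 0.1291]
tool_rot: [180.0, 0.1, -174.3]
force: [-6.6, 0.4, 5.4]
grip_width: 0.0206
grasp_force: 45.0
```

View pics/s8.png

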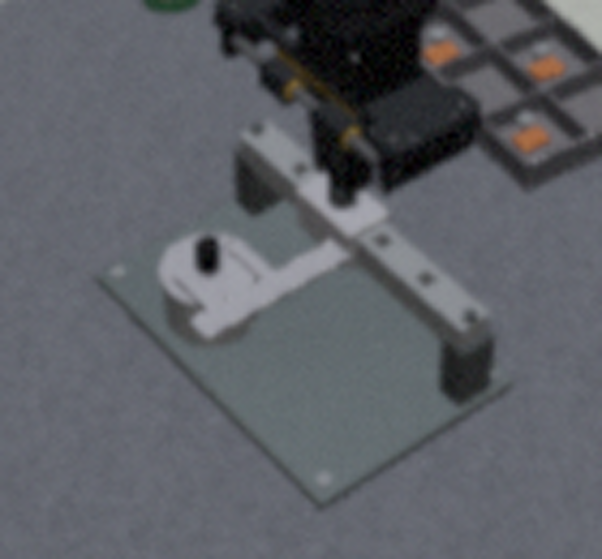

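The side view shows the cover level on the pot at (205,260), the prongs either side of its knob, and the section at the third hole with the plunger down and gripped at (342,185). z stayed at 0.129 under the extra push, so the pin is home.

```bash
python3 -c "
from cell import env
print(env.sign_off())"
```

```text
the job is handed in; nothing more can be done
None
```

The job is handed in at about 15 s on the clock: the cover is seated level on the pot, the section is one hole towards the pot with its fork straddling the cover's knob, and the pin is home with the plunger's knob still gripped.

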